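# Lay vials in a chocked row on the drying board

### The job

Lay the three vials on their sides in a row on the drying board, parallel to its upright stop and centred across the board: the thickest against the stop, the thinnest between the other two, the middle-sized one last, each touching or almost touching the next. Close the row with the black rubber chock, lying flat on the board parallel to the vials and right up against the last one, so that nothing can roll apart. Leave the jar, the lab timer and the hand stamp where they are.

Things in the scene. Friction and masses are not known exactly. Their poses are not given: they have to be found in the camera images.
- drying_board: Bare-metal board fixed to the bench, 100 mm across (its x) by 140 mm long (its y), top 6 mm above the bench, with an upright stop along its +y end, 36 mm high over the bench. Origin: centre of the underside; z up. Inner face of the stop: y = +58 mm; the row grows from it to -y, at x = 0, vials along x. With all touching, centres are at y = +40 (thickest), +13, -10.5 and -35 mm (chock).
- vial_thick: The thickest of three amber vials with white caps, lying on its side: a cylinder 36 mm in diameter, 50 mm long with its cap. Origin on its axis at mid-length, 18 mm above what it lies on. x runs along the vial to the cap (which may point either way); y and z turn as it rolls. Rolls if knocked. Both ends are flat: it can be taken from above by its ends, 50 mm apart, leaving its sides free.
- vial_medium: The middle-sized of three amber vials with white caps, lying on its side: a cylinder 28 mm in diameter, 56 mm long with its cap. Origin on its axis at mid-length, 14 mm above what it lies on. x runs along the vial to the cap (which may point either way); y and z turn as it rolls. Rolls if knocked. Both ends are flat: it can be taken from above by its ends, 56 mm apart, leaving its sides free.
- vial_thin: The thinnest of three amber vials with white caps, lying on its side: a cylinder 20 mm in diameter, 60 mm long with its cap. Origin on its axis at mid-length, 10 mm above what it lies on. x runs along the vial to the cap (which may point either way); y and z turn as it rolls. Rolls if knocked. Both ends are flat: it can be taken from above by its ends, 60 mm apart, leaving its sides free.
- chock: Black rubber chock, a prism 60 mm long (its x), 34 mm wide at the base (its y), 20 mm high, with two sloping sides up to an 8 mm wide ridge; the same both ways round. About 0.2 kg. Origin: centre of the underside; z up. Can be taken from above by its flat upright ends, 60 mm apart. Holds by friction; its foot goes a little under the side of the vial.
- bench_organiser: Not part of the job: white acrylic organiser fixed on the bench, always in the same place, an obstacle between the loose things on the right and the board. In its frame (origin: centre of the underside) it spans x -110 to +130 mm, y -145 to +145 mm, 172 mm high; its open drawer, 61 mm high, reaches to x = -185 mm. Dispensers on it stand up to 310 mm over the bench: go round its front or over them.
- jar_white_cap: Bystander: dark upright jar with a white cap, 62 mm in diameter, 105 mm tall, loose. Origin at the centre of its underside. Leave it alone.
- lab_timer: Bystander: pale flat lab timer lying on the bench, 68 x 62 x 17 mm, loose. Origin at the centre of its underside. Leave it alone.
- ink_stamp: Bystander: black hand stamp with a knob, 23 x 36 x 59 mm, standing, loose. Origin at the centre of its underside. Leave it alone.

How it is judged:
By the outcome, as a careful person would: the job done as asked, in the order asked, and still so for the second after the job is handed in, with the robot touching nothing.
It also fails if it takes over 120 s, if anything falls off the work surface, if the arm or the gripper's body presses on something with over 40 N, if the wrist force passes 120 N, or if a joint passes its speed limit or range.

### The arm

A 6-joint arm with a two-finger parallel gripper is mounted at the origin on the work surface; the furniture and walls round the work are solid. World frame = base frame: x ahead of the robot, y to its left, z up, the work surface at z = 0. Lengths are in m, angles in rad, forces in N, time in s.
With the tool pointing down it reaches from about 0.35 to 0.975 m from the base axis. Payload 4.9 kg.
Tool frame: the origin (TCP) lies midway between the tips of the shut fingers; the grasp point (between the pads) lies 19 mm behind it; z points along the fingers, y is the line along which they close (so a half turn about z gives the same grasp; the last joint's range is limited). The gripper opens to 85 mm and grips with 20 to 120 N. Pads are 22 mm wide; open, the fingers measure 114 mm over their backs; the gripper's body (76 mm by 85 mm) begins 54 mm behind the grasp point. The pads swing forward as they close: fully open they stand 13 mm farther back than shut.
Start: joints at [-1.295, 0.053, 1.613, -0, 1.476, -0.119], TCP at [0.24, -0.577, 0.231] pointing down, gripper open.
Joint ranges: [-3.01, 3.01], [-1.01, 2.22], [0.06, 2.58], [-1.02, 4.17], [0.09, 2.62], [-3.14, 3.14]. Speed limits (rad/s): [2.57, 2.57, 3.14, 3.14, 3.14, 3.14].

### API

Orientations are given as a unit quaternion [w, x, y, z].
In Python, from plant import * gives the robot as it stands.
- The arm moves only by the tool jog_arm, never from a script. Its argument "targets" is a list of rows, each a list of 3 entries, a list of its own where there are three numbers: the shift along the tool's x, y, z in units of 25 mm (1.0 is 25 mm), then the turn, a rotation vector about the tool's x, y, z in units of 8 degrees (1.0 is 8 degrees), then the opening in per cent of the stroke, from 0 (shut) to 100 (fully open). A call has 1 to 8 rows; each row is the pose to reach, as a shift and turn from the pose commanded when the call began, along the tool's axes at that moment; what a row does not reach only later rows make up. A row lasts 1/8 s, in which the tool goes at most 62.5 mm and 10.7 degrees, less where a joint would pass 70% of its speed; a pose out of reach is approached as far as the arm can. A call with a gripper value outside its range is refused whole. The fingers move at their own pace and stop on an object; the grip force is fixed at half the most. Time passes only in rows, so rows that repeat a pose let the fingers close. It gives the time, the measured TCP pose, the force, the opening and the grip force at its end, in the units of the state.
- state(): the state, without advancing time (a new reading comes with each control period).
- grab_frame(name): name is "scene" or "top" or "wrist"; returns (picture, depth): 384x512x3 uint8, red, green, blue; 384x512 float32, m along the optical axis (not along the pixel's ray), 0 where there is no reading.
- camera_params(name): a dict with "fovy" (degrees; the focal length in pixels is half the picture's height over the tangent of half this angle, whatever the lens; pixels are square), "cx", "cy" (the principal point, pixels), "dist" ([k1, k2, p1, p2, k3] as OpenCV has them; the pictures are not rectified), "rvec" (rotation vector, rad) and "tvec" (3), from world to camera coordinates, as OpenCV has them; the wrist camera has in their place "hand_eye" (4x4, takes a point from camera to tool coordinates, whose origin is the TCP and whose axes are the flange's). Camera axes: x right, y down, z forward; pixel columns grow to the right and rows downward; lengths in m; the calibration is good to about 2 mm. A picture is of the moment at which its call begins: read the wrist's pose just before it. camera_params takes no time and is no camera call.
- job_done(): hands the job in; it is judged then, once.
The state is a dict: "time": time; "joint_pos": joint angles; "joint_vel": joint speeds; "joint_efforts": joint torques, N m; "tool_pos": TCP position; "tool_rot": TCP orientation; "contact_force": force on the tool from outside, world axes, zero at the start; "ft_torque": the same for the moment, N m; "gripper_width": opening from 0.0 (shut) to 1.0 (fully open); "grasp_force": force on a finger pad.
Only numpy, scipy, OpenCV 4.12 (cv2) and the standard library are available. Lean on these libraries where they do the work, as an engineer would, in place of code of your own. Each camera call takes 0.05 s, during which the arm holds its last target. There are 200 camera calls.

## Working session

There is one attempt and no reset: what is moved stays moved. The work goes in short steps, Python scripts to look and compute and a tool call to move; the robot and the scene stay as the last step left them, time stands still between calls to the robot, and variables do not carry over. Pictures are saved under pics/ and viewed, at most 14 in all, crops included, and the job is handed in when it is done.

Besides the shell and the picture viewer there is one more tool, called after "Call:" by a JSON object that holds its "fn" and its "kwargs". jog_arm: Moves the arm, as the interface text tells. Its arguments: {"type":"object","properties":{"targets":{"type":"array"}},"required":["targets"]}

```bash
mkdir -p pics; cat > h.py <<'E'
from plant import *
import numpy as np, cv2
from scipy.spatial.transform import Rotation as R
def K(p,h=384):
    f=h/2/np.tan(np.radians(p['fovy'])/2); return np.array([[f,0,p['cx']],[0,f,p['cy']],[0,0,1.]])
def T_wc(name,s=None):
    p=camera_params(name)
    T=np.eye(4)
    if 'hand_eye' in p:
        s=s or state(); q=s['tool_rot']; T[:3,:3]=R.from_quat([q[1],q[2],q[3],q[0]]).as_matrix(); T[:3,3]=s['tool_pos']
        return T@np.array(p['hand_eye'])
    r=R.from_rotvec(np.ravel(p['rvec'])).as_matrix(); T[:3,:3]=r.T; T[:3,3]=-r.T@np.ravel(p['tvec']); return T
def grab(name,fn):
    s=state(); im,d=grab_frame(name); T=T_wc(name,s); cv2.imwrite('pics/%s.png'%fn,im[:,:,::-1]); np.savez('pics/%s.npz'%fn,im=im,d=d,T=T); return im,d,T
def cloud(name,d,T):
    p=camera_params(name); v,u=np.mgrid[0:384,0:512]; uv=np.stack([u,v],-1).reshape(-1,1,2).astype(float)
    n=cv2.undistortPoints(uv,K(p),np.array(p['dist'])).reshape(384,512,2)
    P=np.dstack([n*d[...,None],d]); W=P@T[:3,:3].T+T[:3,3]; W[d==0]=np.nan; return W
def ray(name,u,v,T,z):
    p=camera_params(name); n=cv2.undistortPoints(np.array([[[u,v]]],float),K(p),np.array(p['dist'])).ravel()
    r=T[:3,:3]@np.array([n[0],n[1],1]); o=T[:3,3]; return o+r*(z-o[2])/r[2]
E
python3 - <<'E'
from h import *
for n in ['scene','top','wrist']:
    im,d,T=grab(n,n+'0'); print(n,T.round(3).tolist(),(d>0).mean())
print(state())
a=[cv2.imread('pics/%s0.png'%n) for n in ['scene','top']]
E
```

```text
scene [[-0.612, -0.424, 0.667, -0.398], [-0.79, 0.306, -0.531, 0.619], [0.021, -0.852, -0.523, 0.741], [0.0, 0.0, 0.0, 1.0]] 0.9961191813151041
top [[0.015, -0.993, 0.12, 0.367], [-1.0, -0.018, -0.025, -0.061], [0.027, -0.12, -0.992, 1.195], [0.0, 0.0, 0.0, 1.0]] 0.9958089192708334
wrist [[0.386, -0.886, -0.258, 0.306], [-0.923, -0.371, -0.106, -0.549], [-0.002, 0.279, -0.96, 0.374], [0.0, 0.0, 0.0, 1.0]] 0.99591064453125
{'time': 0.15, 'joint_pos': array([-1.29496980e+00,  5.32215762e-02,  1.61399172e+00, -8.32949813e-06,
        1.47599527e+00, -1.18976688e-01]), 'joint_vel': array([ 0.00026153, -0.00190328, -0.00474706,  0.00132598, -0.00131258,
        0.00098172]), 'joint_efforts': array([ 6.14897781e-04, -3.94241703e+01, -3.70722127e+01, -6.94359574e-05,
        4.69856837e-03, -1.90703679e-05]), 'tool_pos': array([ 0.24026865, -0.57643967,  0.23032745]), 'tool_rot': array([-8.05145511e-04,  9.80579092e-01,  1.96122391e-01, -6.74317549e-05]), 'contact_force': array([ 0.06944072, -0.15383146,  0.18011715]), 'ft_torque': array([ 0.01350831, -0.00861517, -0.01489093]), 'grasp_force': 0.0, 'gripper_width': 1.0019049771437807}
```

View pics/top0.png

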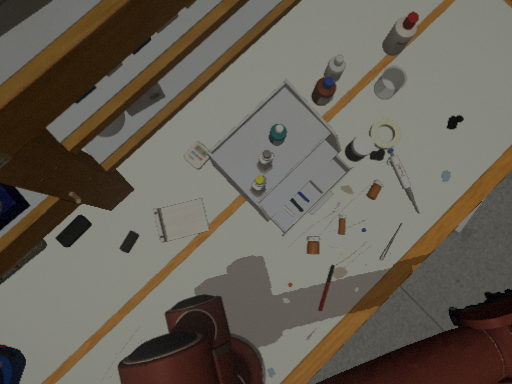

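View pics/scene0.png

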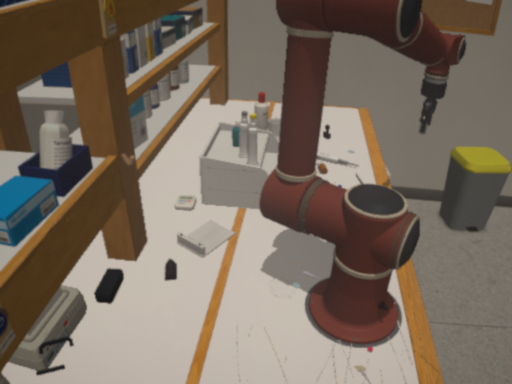

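View pics/wrist0.png

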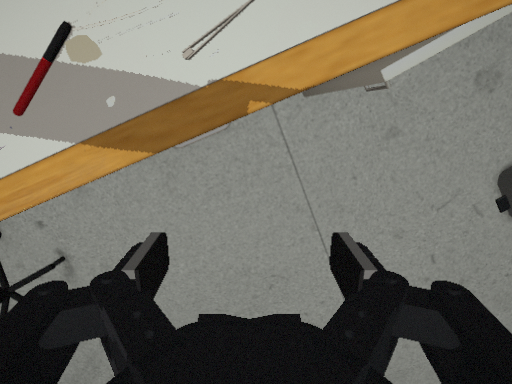

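The top view shows the vials at (313,245), (342,225) and (374,190), the board at (182,220) and the organiser at (280,155). There are black candidates for the chock at (130,242) and (73,232), the jar is near (357,147) and the timer near (198,155). I'll measure these now.

```bash
python3 - <<'E'
from h import *
z=np.load('pics/top0.npz'); W=cloud('top',z['d'],z['T']); im=z['im']
for n,(u,v) in dict(A=(313,245),B=(342,225),C=(374,190),board=(182,220),bl1=(130,242),bl2=(73,232),timer=(198,155),jar=(357,147),st=(377,155),bench=(250,330-90),drawer=(305,205),org=(250,150),tape=(383,133),yel=(259,182)).items():
    w=W[v-3:v+4,u-3:u+4].reshape(-1,3); print(n,np.nanmedian(w,0).round(3),np.nanmax(w[:,2]).round(3))
c=[cv2.resize(im[y:y+h,x:x+w],None,fx=s,fy=s,interpolation=cv2.INTER_CUBIC) for x,y,w,h,s in [(40,180,180,90,4),(280,130,120,130,4)]]
z=np.load('pics/scene0.npz');s=z['im'];
W2=cloud('scene',z['d'],z['T'])
for n,(u,v) in dict(bl2=(108,285),bl1=(171,270),board=(205,238),timer=(186,202)).items():
    w=W2[v-3:v+4,u-3:u+4].reshape(-1,3); print(n,np.nanmedian(w,0).round(3),np.nanmax(w[:,2]).round(3))
c=[cv2.resize(im[180:270,40:220],(540,270),interpolation=cv2.INTER_CUBIC),cv2.resize(s[180:310,80:250],(390,300)),cv2.resize(im[130:260,280:400],(277,300))]
o=np.zeros((580,800,3),np.uint8);o[:270,:540]=c[0];o[275:575,:390]=c[1];o[275:575,400:677]=c[2]
cv2.imwrite('pics/m1.png',o[:,:,::-1])
E
```

```text
A [ 0.369 -0.249  0.035] 0.04
B [ 0.429 -0.337  0.018] 0.023
C [ 0.533 -0.431  0.026] 0.033
board [0.437 0.135 0.006] 0.011
bl1 [0.37  0.28  0.015] 0.022
bl2 [0.396 0.437 0.033] 0.037
timer [0.631 0.092 0.017] 0.023
jar [ 0.643 -0.361  0.105] 0.108
st [ 0.637 -0.439  0.025] 0.062
bench [ 0.381 -0.067  0.   ] 0.006
drawer [ 0.487 -0.229  0.01 ] 0.017
org [ 0.619 -0.062  0.144] 0.149
tape [ 0.715 -0.471 -0.001] 0.007
yel [ 0.507 -0.083  0.307] 0.311
bl2 [0.384 0.449 0.031] 0.033
bl1 [0.361 0.291 0.017] 0.022
board [0.437 0.142 0.004] 0.006
timer [0.621 0.099 0.015] 0.019
```

View pics/m1.png

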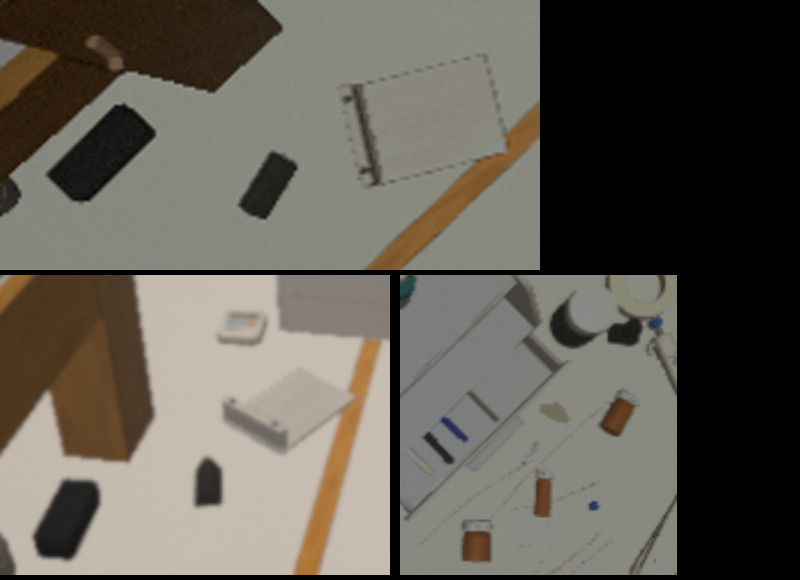

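The middle crop shows the sloped chock at top (130,242) and the stop on the board's left (+y) edge. The big black block at (73,232) isn't part of the job. Next I'll fit the poses and plan the first approach.

```bash
cat >> h.py <<'E'
def go(x,y,z,yd,s=None):
    "yd: world direction (deg, mod 180) of tool y; prints shift/turn in jog units"
    s=s or state(); q=s['tool_rot']; A=R.from_quat([q[1],q[2],q[3],q[0]]); M=A.as_matrix()
    cur=np.degrees(np.arctan2(M[1,1],M[0,1])); yd=cur+(yd-cur+90)%180-90
    t=np.radians(yd); Y=np.array([np.cos(t),np.sin(t),0]); Z=np.array([0,0,-1.]); B=np.column_stack([np.cross(Y,Z),Y,Z])
    sh=M.T@(np.array([x,y,z])-s['tool_pos'])/.025; tu=np.degrees((A.inv()*R.from_matrix(B)).as_rotvec())/8
    print('go',sh.round(2).tolist(),tu.round(2).tolist(),'rows',max(np.linalg.norm(sh)*.4,np.linalg.norm(tu)*8/10.7).round(1))
def rect(P):
    c,wh,a=cv2.minAreaRect((P[:,:2]*1000).astype(np.float32)); 
    if wh[0]<wh[1]: wh=wh[::-1];a+=90
    return np.round(c,1),np.round(wh,1),round(a%180,1)
E
python3 - <<'E'
from h import *
for cam in ['top','scene']:
    z=np.load(f'pics/{cam}0.npz'); W=cloud(cam,z['d'],z['T'])
    def near(c,r,lo,hi):
        m=(np.hypot(W[...,0]-c[0],W[...,1]-c[1])<r)&(W[...,2]>lo)&(W[...,2]<hi); return W[m]
    L=dict(board=((.437,.135),.1,.0045,.05),stop=((.437,.135),.11,.025,.05),chock=((.365,.285),.05,.006,.03))
    if cam=='top': L.update(A=((.369,-.249),.045,.012,.06),B=((.429,-.337),.045,.008,.04),C=((.533,-.431),.045,.01,.05),drawer=((.45,-.2),.15,.03,.08))
    for n,a in L.items():
        P=near(*a); print(cam,n,len(P),rect(P) if len(P)>5 else '',np.percentile(P[:,2],[50,95]).round(4) if len(P) else '')
z=np.load('pics/wrist0.npz'); p=camera_params('wrist'); W=cloud('wrist',z['d'],np.array(p['hand_eye']))
for u,v in [(140,265),(160,240),(160,270),(340,240),(365,265)]: print((u,v),W[v,u].round(4))
m=(W[...,2]<.03)&(W[...,2]>-.05)
print('max tool z fingers',np.percentile(W[m][:,2],[50,90,99,100]).round(4))
print(np.array(p['hand_eye']).round(3).tolist())
go(.37,-.27,.25,90)
E
```

```text
top board 1315 (array([436.6, 135.1]), array([183.5, 178.2]), 168.4) [0.007  0.0359]
top stop 162 (array([420.6, 197.5]), array([97.7, 13.2]), 15.3) [0.0354 0.0394]
top chock 189 (array([371.4, 289. ]), array([60.8, 50. ]), 1.6) [0.0164 0.022 ]
top A 204 (array([ 369.2, -250.5]), array([46.6, 34.9]), 0.3) [0.0331 0.0383]
top B 139 (array([ 432.3, -337.3]), array([75.8, 38.9]), 13.3) [0.0177 0.0225]
top C 183 (array([ 537.1, -437. ]), array([55.8, 27.8]), 148.9) [0.0254 0.0309]
top drawer 1785 (array([ 489.4, -214.3]), array([252.1, 212.6]), 52.2) [0.067  0.0717]
scene board 593 (array([433.9, 138.7]), array([139.9, 102.6]), 103.6) [0.0077 0.0344]
scene stop 159 (array([418.7, 199. ]), array([101.3,  15.6]), 15.1) [0.0323 0.0361]
scene chock 177 (array([372.2, 288.8]), array([63.8, 26.3]), 151.4) [0.0149 0.0205]
(140, 265) [ 0.0112 -0.0428 -0.0483]
(160, 240) [ 0.0093 -0.0429 -0.0232]
(160, 270) [-0.0035 -0.0422 -0.0292]
(340, 240) [ 0.0112  0.0431 -0.0267]
(365, 265) [ 0.0114  0.0461 -0.0484]
max tool z fingers [-0.0349 -0.0206 -0.0149 -0.0131]
[[0.001, -0.96, -0.279, 0.071], [1.0, 0.001, 0.0, 0.0], [0.0, -0.279, 0.96, -0.143], [0.0, 0.0, 0.0, 1.0]]
go [9.5, -9.32, -0.77] [-0.01, 0.0, 2.83] rows 5.3
```

```bash
python3 -c "
from h import *
go(.43,-.34,.25,0)"
```

```text
go [10.64, -5.81, -0.78] [-0.01, -0.01, -8.42] rows 6.3
```

Call:
{"fn": "jog_arm", "kwargs": {"targets": [[[10.6, -5.8, -0.8], [0, 0, -8.4], 100], [[10.6, -5.8, -0.8], [0, 0, -8.4], 100], [[10.6, -5.8, -0.8], [0, 0, -8.4], 100], [[10.6, -5.8, -0.8], [0, 0, -8.4], 100], [[10.6, -5.8, -0.8], [0, 0, -8.4], 100], [[10.6, -5.8, -0.8], [0, 0, -8.4], 100], [[10.6, -5.8, -0.8], [0, 0, -8.4], 100], [[10.6, -5.8, -0.8], [0, 0, -8.4], 100]]}}

```text
time: 1.15
tool_pos: [0.4292, -0.3408, 0.2509]
tool_rot: [-0.0, 0.708, 0.706, 0.0]
contact_force: [-0.0, 1.0, 0.1]
gripper_width: 0.999
grasp_force: 0.0
```

```bash
cat >> h.py <<'E'
def vial(W,im,c,diam,r=.045):
    "centre xy, axis deg from cloud points above half-height-ish"
    m=(np.hypot(W[...,0]-c[0],W[...,1]-c[1])<r)&(W[...,2]>diam*.55)&(W[...,2]<diam+.012)
    n,l=cv2.connectedComponents(m.astype(np.uint8)); 
    k=1+np.argmax([(l==i).sum() for i in range(1,n)]); P=W[l==k]; return rect(P),np.percentile(P[:,2],[95]).round(4),len(P)
E
python3 - <<'E'
from h import *
im,d,T=grab('wrist','w1'); W=cloud('wrist',d,T)
for n,c,D in [('A',(.369,-.25),.036),('B',(.43,-.337),.02),('C',(.537,-.437),.028)]:
    try: print(n,vial(W,im,c,D))
    except Exception as e: print(n,e)
print(state()['tool_pos'],state()['joint_pos'].round(2))
E
```

```text
A ((array([ 369.7, -249.8]), array([48.7, 34.3]), 179.8), array([0.0373]), 1142)
B ((array([ 432.4, -335.9]), array([59.5, 20.1]), 176.8), array([0.0212]), 591)
C ((array([ 537.4, -435.2]), array([56.2, 27.5]), 150.0), array([0.0288]), 643)
[ 0.42911392 -0.34097825  0.25095694] [-0.81 -0.14  1.77  0.    1.52 -0.8 ]
```

View pics/w1.png

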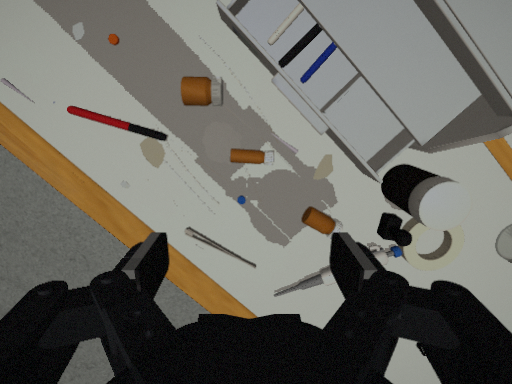

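```bash
python3 - <<'E'
from h import *
z=np.load('pics/w1.npz'); W=cloud('wrist',z['d'],z['T'])
m=(abs(W[...,0]-.37)<.1)&(abs(W[...,1]+.25)<.09)&(W[...,2]>.045)&(W[...,2]<.1)
P=W[m]; print(len(P), P[np.argsort(np.hypot(P[:,0]-.37,P[:,1]+.25))[:3]].round(3) if len(P) else '')
go(.3697,-.2498,.10,0)
E
```

```text
895 [[ 0.421 -0.19   0.046]
 [ 0.422 -0.191  0.046]
 [ 0.42  -0.189  0.046]]
go [3.64, -2.39, 6.04] [-0.0, -0.0, -0.03] rows 3.0
```

Call:
{"fn": "jog_arm", "kwargs": {"targets": [[[3.6, -2.4, 2], [0, 0, 0], 80], [[3.6, -2.4, 6], [0, 0, 0], 80], [[3.6, -2.4, 6], [0, 0, 0], 80], [[3.6, -2.4, 6], [0, 0, 0], 80], [[3.6, -2.4, 6], [0, 0, 0], 80], [[3.6, -2.4, 6], [0, 0, 0], 80]]}}

```text
time: 1.95
tool_pos: [0.3718, -0.2535, 0.1051]
tool_rot: [0.003, 0.708, 0.706, 0.0]
contact_force: [0.6, -0.9, 0.7]
gripper_width: 0.801
grasp_force: 0.0
```

```bash
cat >> h.py <<'E'
def tips(d):
    W=cloud('wrist',d,np.array(camera_params('wrist')['hand_eye']))
    m=(abs(W[...,0])<.02)&(abs(W[...,1])<.06)&(W[...,2]>-.05)&(W[...,2]<.012)
    return W[m]
E
python3 - <<'E'
from h import *
im,d,T=grab('wrist','w2'); W=cloud('wrist',d,T)
print(vial(W,im,(.369,-.25),.036)); P=tips(d); print(np.percentile(P[:,2],[90,99,100]).round(4), P[P[:,2]>-.02][:,1].min() if (P[:,2]>-.02).any() else '')
s=state(); print(s['gripper_width'],s['tool_pos']); go(.3697,-.2498,.001,0)
E
```

```text
((array([ 369.4, -248.8]), array([49.9, 35.9]), 179.4), array([0.0368]), 2385)
[-0.0159 -0.0098 -0.007 ] -0.04691411433612998
0.8001012300483583 [ 0.37172522 -0.25338088  0.10490153]
go [0.16, -0.1, 4.15] [0.03, 0.03, -0.03] rows 1.7
```

Call:
{"fn": "jog_arm", "kwargs": {"targets": [[[0.15, -0.15, 2], [0, 0, 0], 80], [[0.15, -0.15, 3.6], [0, 0, 0], 80], [[0.15, -0.15, 4.2], [0, 0, 0], 80], [[0.15, -0.15, 4.2], [0, 0, 0], 80], [[0.15, -0.15, 4.2], [0, 0, 0], 50], [[0.15, -0.15, 4.2], [0, 0, 0], 50], [[0.15, -0.15, 4.2], [0, 0, 0], 50], [[0.15, -0.15, 4.2], [0, 0, 0], 50]]}}

```text
time: 3.0
tool_pos: [0.3675, -0.2488, -0.0013]
tool_rot: [0.002, 0.708, 0.706, 0.0]
contact_force: [-1.1, 1.0, 7.3]
gripper_width: 0.58
grasp_force: 62.2
```

```bash
python3 - <<'E'
from h import *
im,d,T=grab('wrist','w3'); P=tips(d); print(np.percentile(P[:,2],[90,99,100]).round(4)); print(state()['joint_pos'].round(2)); go(.37,-.25,.2,0);go(.36,-.08,.22,14)
E
```

```text
[-0.0016 -0.0009  0.0002]
[-0.76 -0.11  2.2  -0.    1.05 -0.76]
go [-0.07, 0.13, -8.05] [0.03, 0.02, -0.02] rows 3.2
go [6.72, -0.29, -8.88] [0.02, 0.03, -1.77] rows 4.5
```

View pics/w3.png

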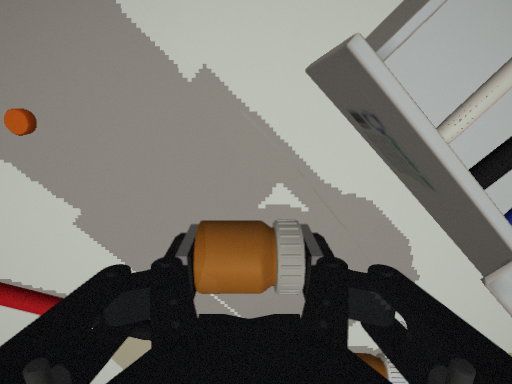

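The thick vial is held at its ends and centred in the view at (250,257). Now I'll lift it, go round the organiser's front and look at the board.

Call:
{"fn": "jog_arm", "kwargs": {"targets": [[[0, 0.1, -2.5], [0, 0, 0], 50], [[0, 0.1, -5], [0, 0, 0], 50], [[1.5, 0.1, -7.5], [0, 0, 0], 50], [[4, 0.3, -8.5], [0, 0, -0.6], 50], [[6.5, 0.4, -8.5], [0, 0, -1.2], 50], [[9, 0.5, -8.5], [0, 0, -1.9], 50], [[11.5, 0.7, -8.5], [0, 0, -1.9], 50], [[13, 1, -8.5], [0, 0, -1.9], 50]]}}

```text
time: 4.05
tool_pos: [0.3914, 0.08, 0.2094]
tool_rot: [0.001, 0.608, 0.794, 0.001]
contact_force: [-0.0, 0.3, -0.2]
gripper_width: 0.576
grasp_force: 62.4
```

```bash
cat >> h.py <<'E'
def board(W):
    out=[]
    m=(np.hypot(W[...,0]-.436,W[...,1]-.136)<.1)&(W[...,2]>.027)&(W[...,2]<.043)&(W[...,1]>.16); P=W[m]
    st=rect(P); b=np.radians(st[2]); o=st[0]-64*np.array([-np.sin(b),np.cos(b)])
    m=(np.hypot(W[...,0]-.436,W[...,1]-.136)<.1)&(W[...,2]>.003)&(W[...,2]<.015); Q=W[m]
    print('stop',st,np.median(P[:,2]).round(4),'origin',o.round(1),'| top',rect(Q),np.median(Q[:,2]).round(4))
E
python3 - <<'E'
from h import *
im,d,T=grab('wrist','w4'); W=cloud('wrist',d,T); board(W); s=state(); print(s['tool_pos'],s['grasp_force'],s['joint_pos'].round(2))
E
```

```text
stop (array([420.9, 197.6]), array([99.8, 12.2]), 15.5) 0.0364 origin [438.  135.9] | top (array([435.9, 132.9]), array([160. , 154.2]), 75.7) 0.0067
[0.39154016 0.08480839 0.20938705] 62.4436891078949 [ 0.02 -0.52  2.13  0.    1.53 -0.25]
```

View pics/w4.png

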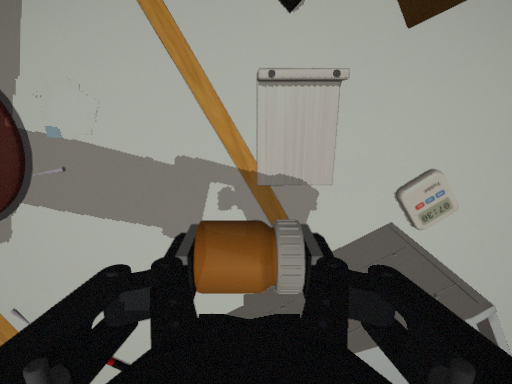

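Wrist picture: the board's stop runs from (258,74) to (348,74), its surface extends down to (295,185), and the vial is still held. The stop fit is clean, so I'll use it as the board pose.

```bash
cat >> h.py <<'E'
BO=np.array([.438,.1359]); BA=15.5
def bgo(x,y,z,s=None):
    "target in board frame mm (x,y), z world m"
    b=np.radians(BA); p=BO+np.array([[np.cos(b),-np.sin(b)],[np.sin(b),np.cos(b)]])@[x/1e3,y/1e3]; go(p[0],p[1],z,BA,s)
def inb():
    s=state(); b=np.radians(BA); dp=s['tool_pos'][:2]-BO; M=np.array([[np.cos(b),np.sin(b)],[-np.sin(b),np.cos(b)]]); print('in board mm',(M@dp*1e3).round(1),s['tool_pos'][2].round(4),'F board',(M@s['contact_force'][:2]).round(1),s['contact_force'][2].round(1),'w',round(s['gripper_width'],3))
E
python3 -c "
from h import *
bgo(0,37,.06);bgo(0,37,.009)"
```

```text
go [2.93, 2.31, 6.0] [0.02, -0.03, -0.01] rows 2.8
go [2.92, 2.31, 8.04] [0.02, -0.03, -0.01] rows 3.5
```

Call:
{"fn": "jog_arm", "kwargs": {"targets": [[[2.9, 2.3, 1], [0, 0, 0], 50], [[2.9, 2.3, 3], [0, 0, 0], 50], [[2.9, 2.3, 5], [0, 0, 0], 50], [[2.9, 2.3, 6.5], [0, 0, 0], 50], [[2.9, 2.3, 7.4], [0, 0, 0], 50], [[2.9, 2.3, 8], [0, 0, 0], 50], [[2.9, 2.3, 8], [0, 0, 0], 50], [[2.9, 2.3, 8], [0, 0, 0], 50]]}}

```text
time: 5.1
tool_pos: [0.4296, 0.1628, 0.0101]
tool_rot: [0.001, 0.609, 0.793, 0.001]
contact_force: [-0.1, -0.2, -0.5]
gripper_width: 0.576
grasp_force: 62.5
```

```bash
python3 -c "
from h import *
inb();bgo(0,40.5,.0065)"
```

```text
in board mm [-0.9 28.2] 0.0101 F board [-0.2 -0.2] -0.5 w 0.576
go [0.49, 0.03, 0.14] [0.02, 0.0, -0.06] rows 0.2
```

Call:
{"fn": "jog_arm", "kwargs": {"targets": [[[0.2, 0, 0.05], [0, 0, 0], 50], [[0.4, 0, 0.1], [0, 0, 0], 50], [[0.48, 0, 0.12], [0, 0, 0], 50], [[0.48, 0, 0.12], [0, 0, 0], 50]]}}

```text
time: 5.6
tool_pos: [0.4253, 0.1745, 0.0058]
tool_rot: [-0.0, 0.608, 0.794, -0.0]
contact_force: [0.5, 0.4, -0.8]
gripper_width: 0.581
grasp_force: 62.5
```

```bash
python3 -c "
from h import *
inb();bgo(0,40.5,.0065)"
```

```text
in board mm [-1.9 40.6] 0.0058 F board [0.6 0.2] -0.8 w 0.581
go [-0.0, 0.08, -0.03] [-0.0, 0.0, -0.06] rows 0.0
```

Call:
{"fn": "jog_arm", "kwargs": {"targets": [[[0.0, 0.06, 0.04], [0, 0, 0], 50], [[0.04, 0.08, 0.04], [0, 0, 0], 50], [[0.08, 0.08, 0.04], [0, 0, 0], 50], [[0.08, 0.08, 0.04], [0, 0, 0], 50]]}}

```text
time: 6.1
tool_pos: [0.4273, 0.1759, 0.0049]
tool_rot: [0.001, 0.608, 0.794, -0.0]
contact_force: [2.2, -3.4, -1.1]
gripper_width: 0.578
grasp_force: 62.6
```

```bash
python3 -c "
from h import *
inb()"
```

```text
in board mm [ 0.4 41.4] 0.0049 F board [ 1.2 -3.9] -1.1 w 0.578
```

Call:
{"fn": "jog_arm", "kwargs": {"targets": [[[0, 0, 0.04], [0, 0, 0], 50], [[0, 0, 0.06], [0, 0, 0], 50], [[0, 0, 0.06], [0, 0, 0], 62], [[0, 0, 0.06], [0, 0, 0], 70], [[0, 0, 0.0], [0, 0, 0], 75], [[0, 0, -1], [0, 0, 0], 75], [[0, 0, -3], [0, 0, 0], 75], [[0, 0, -5], [0, 0, 0], 75]]}}

```text
time: 7.1
tool_pos: [0.4263, 0.1767, 0.1307]
tool_rot: [-0.0, 0.609, 0.793, -0.0]
contact_force: [0.2, -0.2, -0.3]
gripper_width: 0.75
grasp_force: 0.0
```

```bash
python3 - <<'E'
from h import *
im,d,T=grab('wrist','w5'); W=cloud('wrist',d,T); board(W)
W2=W.copy(); W2[...,2]-=.006; print(vial(W2,im,(.427,.175),.036,.036)); inb()
E
```

```text
stop (array([425.5, 181.8]), array([99.8, 46.6]), 15.4) 0.0371 origin [442.5 120.1] | top (array([419.6, 131.6]), array([140.1, 138.6]), 106.0) 0.0067
((array([425.4, 181.8]), array([60.6, 46.6]), 15.6), array([0.0365]), 2800)
in board mm [ 4.3 42.4] 0.1389 F board [3.  1.2] 4.6 w 0.75
```

View pics/w5.png

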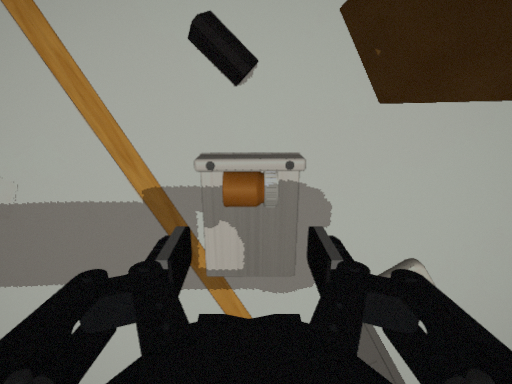

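The thick vial sits against the stop at (250,188), and its centre is level with the stop's. The chock is at (223,47). I'll go back for the thin vial now.

Call:
{"fn": "jog_arm", "kwargs": {"targets": [[[-1.5, -0.8, -3], [0, 0, 0], 80], [[-3.8, -2, -3.2], [0, 0, 0], 80], [[-6, -3.1, -3.2], [0, 0, 0], 80], [[-8.2, -4.2, -3.2], [0, 0, 0.5], 80], [[-10.4, -4.8, -3.2], [0, 0, 1], 80], [[-12.8, -4.9, -3.2], [0, 0, 1.5], 80], [[-15.2, -5, -3.2], [0, 0, 2], 80], [[-17.6, -5.2, -2.5], [0, 0, 2.3], 80]]}}

```text
time: 8.15
tool_pos: [0.4155, -0.2806, 0.1948]
tool_rot: [0.002, 0.728, 0.685, 0.0]
contact_force: [1.5, 0.5, 0.2]
gripper_width: 0.804
grasp_force: 0.0
```

```bash
python3 - <<'E'
from h import *
z=np.load('pics/w5.npz');W=cloud('wrist',z['d'],z['T'])
m=(np.hypot(W[...,0]-.372,W[...,1]-.289)<.05)&(W[...,2]>.005)&(W[...,2]<.03);print('chock',rect(W[m]),'ridge',rect(W[m&(W[...,2]>.0185)]),m.sum(),np.percentile(W[m][:,2],95))
go(.4324,-.3359,.08,-3.2)
E
```

```text
chock (array([372.5, 288. ]), array([60.1, 29.8]), 150.0) ridge (array([372.3, 287.9]), array([59.6, 12.5]), 150.9) 2412 0.02158537925091658
go [-2.16, 0.79, 4.6] [0.03, 0.02, -0.04] rows 2.1
```

Call:
{"fn": "jog_arm", "kwargs": {"targets": [[[-2.1, 0.8, 2.4], [0, 0, 0], 82], [[-2.1, 0.8, 4.6], [0, 0, 0], 82], [[-2.1, 0.8, 4.6], [0, 0, 0], 82], [[-2.1, 0.8, 4.6], [0, 0, 0], 82]]}}

```text
time: 8.65
tool_pos: [0.4315, -0.3309, 0.0789]
tool_rot: [-0.0, 0.728, 0.686, 0.0]
contact_force: [1.5, -0.3, 1.1]
gripper_width: 0.822
grasp_force: 0.0
```

```bash
python3 - <<'E'
from h import *
im,d,T=grab('wrist','w6'); W=cloud('wrist',d,T)
r=vial(W,im,(.4324,-.3359),.02); print(r,state()['tool_pos'])
c=r[0][0]/1e3; go(c[0],c[1],-.002,r[0][2])
E
```

```text
((array([ 432.7, -335.5]), array([60. , 19.3]), 177.2), array([0.021]), 1753) [ 0.43243528 -0.33159377  0.08059516]
go [-0.15, 0.01, 3.3] [0.02, 0.01, -0.07] rows 1.3
```

Call:
{"fn": "jog_arm", "kwargs": {"targets": [[[-0.15, 0, 1.5], [0, 0, 0], 82], [[-0.15, 0, 2.6], [0, 0, 0], 82], [[-0.15, 0, 3.2], [0, 0, 0], 82], [[-0.15, 0, 3.25], [0, 0, 0], 82], [[-0.15, 0, 3.25], [0, 0, 0], 82], [[-0.15, 0, 3.25], [0, 0, 0], 60], [[-0.15, 0, 3.25], [0, 0, 0], 60], [[-0.15, 0, 3.25], [0, 0, 0], 60]]}}

```text
time: 9.7
tool_pos: [0.4325, -0.3363, -0.0005]
tool_rot: [0.002, 0.728, 0.686, 0.0]
contact_force: [-0.0, 0.9, 6.3]
gripper_width: 0.687
grasp_force: 64.9
```

```bash
python3 - <<'E'
from h import *
print(state()['contact_force'].round(1)); go(.4327,-.3355,.2,-3);go(.38,-.08,.215,15.5);bgo(0,5,.1)
E
```

```text
[-0.   0.9  6.3]
go [0.01, 0.03, -8.02] [0.02, 0.02, -0.05] rows 3.2
go [10.09, -2.68, -8.65] [0.02, 0.02, -2.36] rows 5.4
go [19.05, -0.95, -4.07] [0.02, 0.02, -2.36] rows 7.8
```

Call:
{"fn": "jog_arm", "kwargs": {"targets": [[[0, 0, -2.5], [0, 0, 0], 60], [[0, 0, -5], [0, 0, 0], 60], [[1.2, -0.4, -7], [0, 0, 0], 60], [[3.4, -1, -8.4], [0, 0, -0.6], 60], [[5.8, -1.6, -8.6], [0, 0, -1.2], 60], [[8.2, -2.3, -8.6], [0, 0, -1.8], 60], [[10.6, -2.6, -8.6], [0, 0, -2.4], 60], [[13, -2.2, -8.6], [0, 0, -2.4], 60]]}}

```text
time: 10.7
tool_pos: [0.3948, -0.0057, 0.2129]
tool_rot: [0.001, 0.603, 0.797, 0.001]
contact_force: [0.8, 0.4, -0.2]
gripper_width: 0.688
grasp_force: 64.8
```

```bash
python3 - <<'E'
from h import *
inb(); bgo(0,3,.1)
E
```

```text
in board mm [ -79.4 -124.9] 0.2129 F board [0.9 0.2] -0.2 w 0.688
go [5.11, 3.19, 4.52] [0.02, 0.01, 0.03] rows 3.0
```

Call:
{"fn": "jog_arm", "kwargs": {"targets": [[[2.2, 1.5, 0.5], [0, 0, 0], 60], [[4.2, 2.8, 2], [0, 0, 0], 60], [[5, 3.2, 4], [0, 0, 0], 60], [[5, 3.2, 5.5], [0, 0, 0], 60], [[5, 3.2, 5.5], [0, 0, 0], 60], [[5, 3.2, 5.5], [0, 0, 0], 60]]}}

```text
time: 11.45
tool_pos: [0.4395, 0.1347, 0.0766]
tool_rot: [0.001, 0.603, 0.798, 0.001]
contact_force: [0.1, 0.1, 0.5]
gripper_width: 0.684
grasp_force: 64.8
```

```bash
python3 - <<'E'
from h import *
im,d,T=grab('wrist','w7'); inb(); bgo(0,7,.008)
W=cloud('wrist',d,T); b=np.radians(BA); M=np.array([[np.cos(b),np.sin(b)],[-np.sin(b),np.cos(b)]])
P=W[np.isfinite(W[...,0])]; Q=(P[:,:2]-BO)@M.T*1e3; k=(abs(Q[:,0])<20)&(abs(Q[:,1]-40)<25)&(P[:,2]>.022); Q=np.c_[Q[k],P[k,2]*1e3]
y=np.arange(16,66,2)
print([(int(v),Q[abs(Q[:,1]-v)<1][:,2].mean().round(1)) for v in y if (abs(Q[:,1]-v)<1).any()])
E
```

```text
in board mm [ 1.7 -1.8] 0.0773 F board [0.  0.5] 0.5 w 0.686
go [0.35, -0.08, 2.77] [0.03, 0.0, 0.03] rows 1.1
[(16, np.float64(165.7)), (18, np.float64(175.6)), (20, np.float64(177.2)), (22, np.float64(28.0)), (24, np.float64(30.8)), (26, np.float64(34.6)), (28, np.float64(36.9)), (30, np.float64(39.0)), (32, np.float64(39.9)), (34, np.float64(40.8)), (36, np.float64(41.7)), (38, np.float64(42.0)), (40, np.float64(42.0)), (42, np.float64(41.9)), (44, np.float64(41.9)), (46, np.float64(41.1)), (48, np.float64(40.2)), (50, np.float64(39.2)), (52, np.float64(37.6)), (54, np.float64(35.1)), (56, np.float64(32.6)), (58, np.float64(29.4)), (60, np.float64(35.9)), (62, np.float64(36.7)), (64, np.float64(36.6))]
```

Call:
{"fn": "jog_arm", "kwargs": {"targets": [[[0.35, -0.08, 1.2], [0, 0, 0], 60], [[0.35, -0.08, 2.2], [0, 0, 0], 60], [[0.35, -0.08, 2.7], [0, 0, 0], 60], [[0.35, -0.08, 2.8], [0, 0, 0], 60], [[0.35, -0.08, 2.8], [0, 0, 0], 60], [[0.35, -0.08, 2.8], [0, 0, 0], 60]]}}

```text
time: 12.25
tool_pos: [0.435, 0.1427, 0.0059]
tool_rot: [0.001, 0.603, 0.798, 0.001]
contact_force: [-0.2, 0.6, 0.2]
gripper_width: 0.686
grasp_force: 64.9
```

```bash
python3 - <<'E'
from h import *
inb(); bgo(0,13,.006)
E
```

```text
in board mm [-1.   7.4] 0.0059 F board [-0.1  0.7] 0.2 w 0.686
go [0.22, 0.04, -0.0] [0.02, 0.0, 0.04] rows 0.1
```

Call:
{"fn": "jog_arm", "kwargs": {"targets": [[[0.12, 0.04, 0], [0, 0, 0], 60], [[0.2, 0.04, 0], [0, 0, 0], 60], [[0.26, 0.04, 0], [0, 0, 0], 60], [[0.26, 0.04, 0], [0, 0, 0], 60]]}}

```text
time: 12.75
tool_pos: [0.4341, 0.1493, 0.0055]
tool_rot: [0.001, 0.603, 0.798, 0.001]
contact_force: [1.1, -1.3, 4.8]
gripper_width: 0.686
grasp_force: 65.4
```

```bash
python3 - <<'E'
from h import *
inb()
E
```

```text
in board mm [-0.2 13.9] 0.0055 F board [ 0.7 -1.6] 4.8 w 0.686
```

Call:
{"fn": "jog_arm", "kwargs": {"targets": [[[0.02, 0, 0], [0, 0, 0], 60], [[0.02, 0, 0], [0, 0, 0], 74], [[0.02, 0, 0], [0, 0, 0], 80], [[0.02, 0, 0], [0, 0, 0], 84], [[0, 0, -1], [0, 0, 0], 84], [[0, 0, -3], [0, 0, 0], 84], [[0, 0, -5], [0, 0, 0], 84], [[0, 0, -5], [0, 0, 0], 84]]}}

```text
time: 13.75
tool_pos: [0.4364, 0.1499, 0.1348]
tool_rot: [0.003, 0.603, 0.798, 0.004]
contact_force: [0.5, -0.3, -0.0]
gripper_width: 0.846
grasp_force: 0.0
```

```bash
cat >> h.py <<'E'
def profile(W,x=15,lo=-60,hi=66,st=3):
    b=np.radians(BA); M=np.array([[np.cos(b),np.sin(b)],[-np.sin(b),np.cos(b)]])
    P=W[np.isfinite(W[...,0])]; Q=np.c_[(P[:,:2]-BO)@M.T*1e3,P[:,2]*1e3]; Q=Q[(abs(Q[:,0])<70)&(Q[:,1]>lo-2)&(Q[:,1]<hi+2)&(Q[:,2]<60)]
    c=Q[abs(Q[:,0])<x]; print([(int(v),int(round(np.median(c[abs(c[:,1]-v)<1][:,2]))) ) for v in range(lo,hi,st) if (abs(c[:,1]-v)<1).any()]); return Q
E
python3 - <<'E'
from h import *
im,d,T=grab('wrist','w8'); W=cloud('wrist',d,T); Q=profile(W,lo=-10,st=2)
for n,y,h in [('thick',40,28),('thin',13.5,17)]:
    k=Q[(abs(Q[:,1]-y)<7)&(Q[:,2]>h)&(abs(Q[:,0])<40)]; print(n,k[:,0].min().round(1),k[:,0].max().round(1),rect(k/1e3))
inb()
E
```

```text
[(-10, 7), (-8, 7), (-6, 6), (-4, 7), (-2, 7), (0, 7), (4, 22), (6, 23), (8, 25), (10, 26), (12, 26), (14, 26), (16, 26), (18, 25), (20, 24), (22, 22), (24, 33), (26, 35), (28, 37), (30, 39), (32, 40), (34, 41), (36, 42), (38, 42), (40, 42), (42, 42), (44, 42), (46, 41), (48, 40), (50, 39), (52, 38), (54, 35), (56, 33), (58, 29), (60, 36), (62, 37), (64, 37)]
thick -24.6 25.3 (array([ 0.3, 40. ]), array([49.9, 14. ]), 0.0)
thin -30.4 29.6 (array([-0.4, 13.5]), array([60., 14.]), 180.0)
in board mm [ 0.4 14.1] 0.1319 F board [-0.3  0.4] -0.4 w 0.84
```

View pics/w8.png

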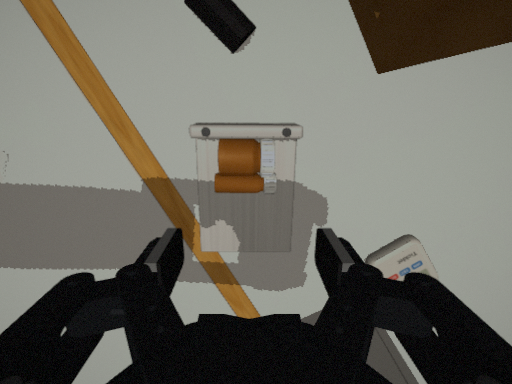

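The thin vial lies against the thick one at (245,183), centred and parallel. The medium vial is next.

Call:
{"fn": "jog_arm", "kwargs": {"targets": [[[-1.8, -1, -3], [0, 0, 0], 84], [[-4, -2.3, -3.2], [0, 0, 0], 84], [[-6.2, -3.6, -3.2], [0, 0, 0.4], 84], [[-8.4, -4.8, -3.2], [0, 0, 1], 84], [[-10.8, -5.2, -3.2], [0, 0, 1.8], 84], [[-13.2, -5.5, -3.2], [0, 0, 2.8], 84], [[-15.6, -5.5, -3.2], [0, 0, 3.8], 84], [[-17.8, -4.8, -3.2], [0, 0, 4.8], 84]]}}

```text
time: 14.8
tool_pos: [0.4333, -0.3049, 0.2074]
tool_rot: [-0.002, 0.834, 0.552, -0.0]
contact_force: [0.9, -0.1, 0.7]
gripper_width: 0.841
grasp_force: 0.0
```

Call:
{"fn": "jog_arm", "kwargs": {"targets": [[[-1.2, 2.2, 0.5], [0, 0, 0.8], 84], [[-2.6, 4, 2], [0, 0, 0.8], 84], [[-3.2, 5.2, 3], [0, 0, 0.8], 84], [[-3.2, 5.2, 3], [0, 0, 0.8], 84], [[-3.2, 5.2, 3], [0, 0, 0.8], 84]]}}

```text
time: 15.42
tool_pos: [0.5229, -0.4259, 0.133]
tool_rot: [-0.002, 0.862, 0.508, -0.0]
contact_force: [0.2, -0.1, -0.4]
gripper_width: 0.84
grasp_force: 0.0
```

```bash
python3 - <<'E'
from h import *
im,d,T=grab('wrist','w9'); W=cloud('wrist',d,T)
r=vial(W,im,(.5374,-.4352),.028); print(r,state()['tool_pos'])
c=r[0][0]/1e3; go(c[0],c[1],.07,r[0][2])
E
```

```text
((array([ 537.9, -435.7]), array([55.3, 27.9]), 150.6), array([0.0289]), 1584) [ 0.52326085 -0.42619632  0.13472759]
go [-0.05, 0.7, 2.59] [-0.0, -0.0, 0.05] rows 1.1
```

Call:
{"fn": "jog_arm", "kwargs": {"targets": [[[-0.05, 0.7, 1.2], [0, 0, 0], 84], [[-0.05, 0.7, 2.6], [0, 0, 0], 84], [[-0.05, 0.7, 2.6], [0, 0, 0], 84], [[-0.05, 0.7, 2.6], [0, 0, 0], 84]]}}

```text
time: 15.98
tool_pos: [0.5389, -0.4367, 0.0723]
tool_rot: [0.002, 0.861, 0.508, 0.0]
contact_force: [-0.4, -0.4, 0.3]
gripper_width: 0.839
grasp_force: 0.0
```

```bash
python3 - <<'E'
from h import *
print(state()['tool_pos']); go(.5379,-.4357,0,-29.4)
E
```

```text
[ 0.53885082 -0.43667576  0.07230469]
go [0.02, -0.06, 2.89] [0.02, 0.01, 0.05] rows 1.2
```

Call:
{"fn": "jog_arm", "kwargs": {"targets": [[[0, -0.06, 1.2], [0, 0, 0], 84], [[0, -0.06, 2.2], [0, 0, 0], 84], [[0, -0.06, 2.8], [0, 0, 0], 84], [[0, -0.06, 2.9], [0, 0, 0], 84], [[0, -0.06, 2.9], [0, 0, 0], 84], [[0, -0.06, 2.9], [0, 0, 0], 56], [[0, -0.06, 2.9], [0, 0, 0], 56], [[0, -0.06, 2.9], [0, 0, 0], 56]]}}

```text
time: 16.98
tool_pos: [0.5381, -0.4368, -0.0007]
tool_rot: [0.002, 0.862, 0.508, 0.0]
contact_force: [0.9, -0.9, 6.1]
gripper_width: 0.645
grasp_force: 64.8
```

```bash
python3 - <<'E'
from h import *
for a in [(.53,-.43,.2,-29),(.41,-.26,.215,-10),(.378,-.08,.215,8),(.41,.06,.2,15.5)]: go(*a)
E
```

```text
go [0.07, -0.39, -8.03] [0.02, 0.01, 0.0] rows 3.2
go [3.7, -7.88, -8.66] [0.02, 0.01, -2.37] rows 4.9
go [9.37, -12.49, -8.68] [0.02, 0.01, -4.62] rows 7.1
go [14.89, -14.08, -8.09] [0.02, 0.02, -5.56] rows 8.8
```

Call:
{"fn": "jog_arm", "kwargs": {"targets": [[[0, 0, -2.5], [0, 0, 0], 56], [[0, -0.2, -5], [0, 0, 0], 56], [[0.6, -1.2, -7.2], [0, 0, -0.3], 56], [[1.6, -3.2, -8.5], [0, 0, -0.9], 56], [[2.6, -5.4, -8.6], [0, 0, -1.6], 56], [[3.7, -7.6, -8.6], [0, 0, -2.4], 56], [[5.6, -9.2, -8.6], [0, 0, -3.2], 56], [[7.4, -10.8, -8.6], [0, 0, -4], 56]]}}

```text
time: 17.98
tool_pos: [0.3892, -0.1413, 0.2117]
tool_rot: [-0.0, 0.687, 0.726, 0.0]
contact_force: [-0.3, 0.5, 0.0]
gripper_width: 0.64
grasp_force: 64.2
```

```bash
python3 - <<'E'
from h import *
s=state();print(s['tool_pos'],s['grasp_force']);go(.378,-.08,.215,10);go(.405,.05,.2,15.5);bgo(0,-25,.07)
E
```

```text
[ 0.38915104 -0.14127167  0.21167702] 64.15335416793823
go [2.47, -0.31, -0.13] [-0.0, -0.0, -0.85] rows 1.0
go [7.6, 1.06, 0.47] [-0.0, -0.0, -1.54] rows 3.1
go [9.98, 2.78, 5.67] [-0.0, -0.0, -1.54] rows 4.7
```

Call:
{"fn": "jog_arm", "kwargs": {"targets": [[[2.3, -0.2, 0], [0, 0, -0.8], 56], [[4.8, 0.3, 0], [0, 0, -1.5], 56], [[7.2, 1, 0], [0, 0, -1.5], 56], [[9, 2, 1.2], [0, 0, -1.5], 56], [[9.9, 2.7, 3.4], [0, 0, -1.5], 56], [[9.9, 2.7, 5.6], [0, 0, -1.5], 56], [[9.9, 2.7, 5.6], [0, 0, -1.5], 56], [[9.9, 2.7, 5.6], [0, 0, -1.5], 56]]}}

```text
time: 18.98
tool_pos: [0.4457, 0.1075, 0.074]
tool_rot: [0.001, 0.609, 0.793, 0.001]
contact_force: [0.2, 0.3, 0.1]
gripper_width: 0.645
grasp_force: 64.0
```

```bash
python3 - <<'E'
from h import *
inb();bgo(0,-18,.0075)
E
```

```text
in board mm [ -0.1 -29.4] 0.074 F board [0.3 0.2] 0.1 w 0.645
go [0.46, -0.0, 2.66] [0.01, 0.0, -0.06] rows 1.1
```

Call:
{"fn": "jog_arm", "kwargs": {"targets": [[[0.3, 0, 1.2], [0, 0, 0], 56], [[0.4, 0, 2.2], [0, 0, 0], 56], [[0.45, 0, 2.6], [0, 0, 0], 56], [[0.45, 0, 2.7], [0, 0, 0], 56], [[0.45, 0, 2.7], [0, 0, 0], 56], [[0.45, 0, 2.7], [0, 0, 0], 56]]}}

```text
time: 19.73
tool_pos: [0.4428, 0.1186, 0.0059]
tool_rot: [0.001, 0.609, 0.793, 0.001]
contact_force: [-0.1, -0.5, -1.2]
gripper_width: 0.643
grasp_force: 64.1
```

```bash
python3 - <<'E'
from h import *
inb();bgo(0,-10.5,.0055)
E
```

```text
in board mm [ -0. -18.] 0.0059 F board [-0.2 -0.4] -1.2 w 0.643
go [0.3, -0.0, 0.02] [0.01, 0.0, -0.06] rows 0.1
```

Call:
{"fn": "jog_arm", "kwargs": {"targets": [[[0.15, 0, 0.02], [0, 0, 0], 56], [[0.26, 0, 0.02], [0, 0, 0], 56], [[0.32, 0, 0.03], [0, 0, 0], 56], [[0.32, 0, 0.03], [0, 0, 0], 56]]}}

```text
time: 20.23
tool_pos: [0.441, 0.1256, 0.0052]
tool_rot: [0.002, 0.608, 0.794, -0.0]
contact_force: [0.5, -5.7, 6.5]
gripper_width: 0.645
grasp_force: 65.0
```

```bash
python3 - <<'E'
from h import *
inb()
E
```

```text
in board mm [  0.2 -10.7] 0.0052 F board [-1.  -5.6] 6.5 w 0.645
```

Firm contact at the expected place, so I'll release and lift.

Call:
{"fn": "jog_arm", "kwargs": {"targets": [[[0, 0, 0], [0, 0, 0], 56], [[0, 0, 0], [0, 0, 0], 70], [[0, 0, 0], [0, 0, 0], 78], [[0, 0, 0], [0, 0, 0], 82], [[0, 0, -1], [0, 0, 0], 82], [[0, 0, -3], [0, 0, 0], 82], [[0, 0, -5], [0, 0, 0], 82], [[0, 0, -5], [0, 0, 0], 82]]}}

```text
time: 21.22
tool_pos: [0.443, 0.1269, 0.1341]
tool_rot: [0.003, 0.609, 0.794, 0.004]
contact_force: [-0.3, -0.1, -0.6]
gripper_width: 0.821
grasp_force: 0.0
```

```bash
cat >> h.py <<'E'
def row(Q):
    for n,y,h in [('thick',40,28),('thin',13.5,17),('med',-10.5,26)]:
        k=Q[(abs(Q[:,1]-y)<7)&(Q[:,2]>h)&(abs(Q[:,0])<40)]; print(n,k[:,0].min().round(1),k[:,0].max().round(1))
E
python3 - <<'E'
from h import *
im,d,T=grab('wrist','w10'); W=cloud('wrist',d,T); row(profile(W,lo=-40,st=2)); inb()
go(.3724,.288,.09,150.4)
E
```

```text
[(-40, 7), (-38, 7), (-36, 7), (-34, 7), (-32, 7), (-30, 7), (-28, 8), (-24, 25), (-22, 28), (-20, 31), (-18, 32), (-16, 33), (-14, 34), (-12, 34), (-10, 34), (-8, 34), (-6, 34), (-4, 32), (-2, 31), (0, 28), (2, 25), (4, 22), (6, 23), (8, 25), (10, 26), (12, 26), (14, 26), (16, 26), (18, 25), (20, 24), (22, 22), (24, 30), (26, 35), (28, 37), (30, 39), (32, 40), (34, 41), (36, 42), (38, 42), (40, 42), (42, 42), (44, 42), (46, 41), (48, 40), (50, 39), (52, 38), (54, 36), (56, 33), (58, 27), (60, 36), (62, 36), (64, 37)]
thick -24.2 25.3
thin -30.7 29.4
med -28.0 28.0
in board mm [ 0.6 -9.8] 0.1312 F board [-0.1 -0.1] -1.3 w 0.819
go [6.95, -0.99, 1.64] [0.03, -0.01, 5.58] rows 4.2
```

View pics/w10.png

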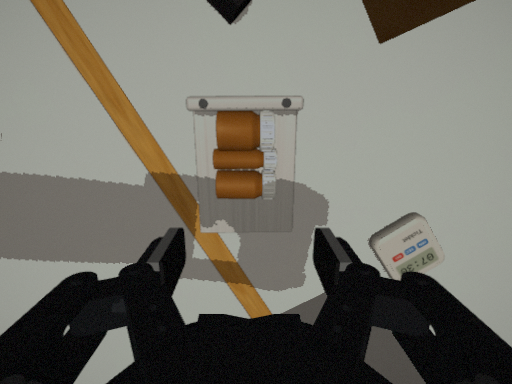

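The three vials are in order at (238,130), (238,159) and (238,184), centred and touching. Before fetching the chock I'll check clearance around it.

```bash
python3 - <<'E'
from h import *
for c in ['wrist','top','scene']:
    z=np.load('pics/%s.npz'%dict(wrist='w5',top='top0',scene='scene0')[c]);W=cloud(c,z['d'],z['T'])
    m=(W[...,2]>.05)&(np.hypot(W[...,0]-.3724,W[...,1]-.288)<.25)&(W[...,1]>.22); P=W[m]
    if c=='wrist': P=P[P[:,2]<.1]
    r=np.hypot(P[:,0]-.3724,P[:,1]-.288); i=np.argsort(r)[:400:80]; print(c,np.c_[P[i],r[i]].round(3).tolist())
E
```

```text
wrist [[0.469, 0.337, 0.053, 0.109], [0.473, 0.335, 0.064, 0.111], [0.477, 0.329, 0.079, 0.112], [0.478, 0.329, 0.059, 0.113], [0.478, 0.329, 0.075, 0.114]]
top [[0.453, 0.31, 0.307, 0.083], [0.446, 0.361, 0.253, 0.104], [0.454, 0.353, 0.287, 0.105], [0.459, 0.349, 0.289, 0.105], [0.44, 0.369, 0.261, 0.106]]
scene [[0.453, 0.313, 0.307, 0.084], [0.46, 0.33, 0.627, 0.097], [0.463, 0.33, 0.6, 0.1], [0.468, 0.323, 0.59, 0.102], [0.444, 0.362, 0.61, 0.103]]
```

Call:
{"fn": "jog_arm", "kwargs": {"targets": [[[2, -0.4, 0], [0, 0, 1.2], 84], [[4, -0.7, 0], [0, 0, 2.4], 84], [[6, -0.9, 0], [0, 0, 3.6], 84], [[7, -1, 0.6], [0, 0, 4.8], 84], [[7, -1, 1], [0, 0, 5.6], 84], [[7, -1, 1], [0, 0, 5.6], 84], [[7, -1, 1], [0, 0, 5.6], 84]]}}

```text
time: 22.15
tool_pos: [0.3699, 0.2884, 0.1033]
tool_rot: [-0.0, 0.865, 0.502, -0.001]
contact_force: [0.6, -0.1, 1.3]
gripper_width: 0.84
grasp_force: 0.0
```

```bash
python3 - <<'E'
from h import *
im,d,T=grab('wrist','w11'); W=cloud('wrist',d,T)
m=(np.hypot(W[...,0]-.372,W[...,1]-.289)<.05)&(W[...,2]>.005)&(W[...,2]<.03);r=rect(W[m]);print('chock',r,'ridge',rect(W[m&(W[...,2]>.0175)]),state()['tool_pos'])
go(*(r[0]/1e3),-.002,r[2])
E
```

```text
chock (array([372.3, 288.5]), array([60.3, 28.8]), 150.8) ridge (array([372.1, 288.8]), array([59.5, 13.7]), 151.6) [0.37027803 0.28849906 0.10377838]
go [0.04, 0.07, 4.23] [-0.0, 0.0, -0.07] rows 1.7
```

The post clears the hand by about 4 cm or more. I'll go straight down and grip the chock.

Call:
{"fn": "jog_arm", "kwargs": {"targets": [[[0.04, 0.07, 1.6], [0, 0, 0], 84], [[0.04, 0.07, 3], [0, 0, 0], 84], [[0.04, 0.07, 3.9], [0, 0, 0], 84], [[0.04, 0.07, 4.15], [0, 0, 0], 84], [[0.04, 0.07, 4.15], [0, 0, 0], 84], [[0.04, 0.07, 4.15], [0, 0, 0], 60], [[0.04, 0.07, 4.15], [0, 0, 0], 60], [[0.04, 0.07, 4.15], [0, 0, 0], 60]]}}

```text
time: 23.2
tool_pos: [0.3738, 0.2896, 0.0022]
tool_rot: [0.0, 0.865, 0.502, 0.002]
contact_force: [-0.4, -0.1, 6.9]
gripper_width: 0.683
grasp_force: 65.6
```

```bash
python3 - <<'E'
from h import *
go(.385,.28,.12,-29);bgo(-60,20,.12);bgo(0,-50,.06)
E
```

```text
go [-0.1, 0.59, -4.71] [0.01, -0.02, -0.1] rows 1.9
go [-5.19, 3.03, -4.72] [0.02, -0.01, -5.66] rows 4.2
go [-5.46, 6.71, -2.32] [0.02, -0.01, -5.66] rows 4.2
```

Call:
{"fn": "jog_arm", "kwargs": {"targets": [[[0, 0, -2], [0, 0, 0], 60], [[-0.3, 0.5, -4.2], [0, 0, 0], 60], [[-1.8, 2, -4.7], [0, 0, -1.2], 60], [[-3.2, 3.6, -4.7], [0, 0, -2.4], 60], [[-4.6, 5.2, -4.7], [0, 0, -3.6], 60], [[-5.4, 6.7, -4.2], [0, 0, -4.8], 60], [[-5.4, 6.7, -3], [0, 0, -5.65], 60], [[-5.4, 6.7, -2.4], [0, 0, -5.65], 60]]}}

```text
time: 24.2
tool_pos: [0.4492, 0.0879, 0.0583]
tool_rot: [-0.001, 0.607, 0.795, -0.001]
contact_force: [-0.2, -0.5, -2.7]
gripper_width: 0.676
grasp_force: 65.8
```

Call:
{"fn": "jog_arm", "kwargs": {"targets": [[[0, 0, 0], [0, 0, 0], 60], [[0, 0, 0], [0, 0, 0], 60]]}}

```text
time: 24.45
tool_pos: [0.451, 0.089, 0.0611]
tool_rot: [0.0, 0.606, 0.796, 0.0]
contact_force: [-0.2, 0.9, -1.7]
gripper_width: 0.683
grasp_force: 65.8
```

```bash
python3 - <<'E'
from h import *
inb();print(state()['grasp_force']);bgo(0,-45,.010)
E
```

```text
in board mm [ -0.  -48.6] 0.0611 F board [0.  0.9] -1.7 w 0.683
65.79516946444471
go [0.15, -0.0, 2.04] [0.01, 0.0, -0.01] rows 0.8
```

Call:
{"fn": "jog_arm", "kwargs": {"targets": [[[0.1, 0, 1], [0, 0, 0], 60], [[0.1, 0, 1.7], [0, 0, 0], 60], [[0.1, 0, 2.05], [0, 0, 0], 60], [[0.1, 0, 2.08], [0, 0, 0], 60], [[0.1, 0, 2.08], [0, 0, 0], 60]]}}

```text
time: 25.08
tool_pos: [0.4507, 0.091, 0.0092]
tool_rot: [0.001, 0.606, 0.796, 0.001]
contact_force: [-0.7, 0.7, -1.7]
gripper_width: 0.681
grasp_force: 65.9
```

```bash
python3 - <<'E'
from h import *
inb();bgo(0,-35,.008)
E
```

```text
in board mm [  0.3 -46.7] 0.0092 F board [-0.5  0.9] -1.7 w 0.681
go [0.47, -0.01, 0.05] [0.01, 0.0, -0.01] rows 0.2
```

Call:
{"fn": "jog_arm", "kwargs": {"targets": [[[0.1, 0, 0.03], [0, 0, 0], 60], [[0.22, 0, 0.03], [0, 0, 0], 60], [[0.34, 0, 0.03], [0, 0, 0], 60], [[0.42, 0, 0.03], [0, 0, 0], 60], [[0.42, 0, 0.03], [0, 0, 0], 60]]}}

```text
time: 25.7
tool_pos: [0.4478, 0.1011, 0.0082]
tool_rot: [0.001, 0.606, 0.796, 0.0]
contact_force: [0.0, -1.6, 4.0]
gripper_width: 0.685
grasp_force: 66.4
```

```bash
python3 - <<'E'
from h import *
inb()
E
```

```text
in board mm [  0.2 -36.1] 0.0082 F board [-0.4 -1.5] 4.0 w 0.685
```

Call:
{"fn": "jog_arm", "kwargs": {"targets": [[[0.05, 0, 0], [0, 0, 0], 60], [[0.08, 0, 0], [0, 0, 0], 60], [[0.08, 0, 0], [0, 0, 0], 60]]}}

```text
time: 26.08
tool_pos: [0.4474, 0.1026, 0.0082]
tool_rot: [0.001, 0.606, 0.796, 0.0]
contact_force: [1.6, -4.7, 4.9]
gripper_width: 0.682
grasp_force: 66.5
```

```bash
python3 - <<'E'
from h import *
inb(); im,d,T=grab('wrist','w12')
E
```

```text
in board mm [  0.2 -34.6] 0.0082 F board [ 0.3 -4.9] 4.9 w 0.682
```

Call:
{"fn": "jog_arm", "kwargs": {"targets": [[[0.04, 0, 0], [0, 0, 0], 60], [[0.06, 0, 0], [0, 0, 0], 60], [[0.06, 0, 0], [0, 0, 0], 60]]}}

```text
time: 26.5
tool_pos: [0.4471, 0.104, 0.0082]
tool_rot: [0.001, 0.606, 0.796, 0.0]
contact_force: [1.9, -4.4, 5.2]
gripper_width: 0.685
grasp_force: 66.6
```

```bash
python3 - <<'E'
from h import *
inb()
E
```

```text
in board mm [  0.2 -33.2] 0.0082 F board [ 0.6 -4.8] 5.2 w 0.685
```

Call:
{"fn": "jog_arm", "kwargs": {"targets": [[[0.04, 0, 0], [0, 0, 0], 60], [[0.06, 0, 0], [0, 0, 0], 60], [[0.06, 0, 0], [0, 0, 0], 60]]}}

```text
time: 26.88
tool_pos: [0.4471, 0.1044, 0.0082]
tool_rot: [0.002, 0.606, 0.796, -0.001]
contact_force: [2.8, -8.4, 5.7]
gripper_width: 0.685
grasp_force: 66.5
```

```bash
python3 - <<'E'
from h import *
inb()
E
```

```text
in board mm [  0.3 -32.8] 0.0082 F board [ 0.5 -8.8] 5.7 w 0.685
```

The force rose and the motion stopped, so the chock is up against the last vial. I'll release, lift and check.

Call:
{"fn": "jog_arm", "kwargs": {"targets": [[[0, 0, 0], [0, 0, 0], 74], [[0, 0, 0], [0, 0, 0], 80], [[0, 0, 0], [0, 0, 0], 84], [[0, 0, -1], [0, 0, 0], 84], [[0, 0, -3], [0, 0, 0], 84], [[-1, 0, -5], [0, 0, 0], 84], [[-2, 0, -6], [0, 0, 0], 84], [[-2, 0, -6], [0, 0, 0], 84]]}}

```text
time: 27.88
tool_pos: [0.4609, 0.0569, 0.1601]
tool_rot: [0.002, 0.607, 0.795, 0.002]
contact_force: [0.7, -0.0, -0.4]
gripper_width: 0.841
grasp_force: 0.0
```

```bash
python3 - <<'E'
from h import *
im,d,T=grab('wrist','w13'); W=cloud('wrist',d,T); Q=profile(W,lo=-64,st=2); row(Q)
k=Q[(Q[:,1]<-28)&(Q[:,2]>22)&(abs(Q[:,0])<45)]; print('chock ridge',rect(k/1e3)); inb()
z=np.load('pics/top0.npz'); i2,d2,T2=grab('top','top1'); 
for n,(u,v) in dict(timer=(198,155),jar=(357,147),st=(377,155)).items(): print(n,np.abs(z['im'][v-12:v+13,u-12:u+13].astype(int)-i2[v-12:v+13,u-12:u+13]).mean().round(1))
E
```

```text
[(-64, 7), (-62, 7), (-60, 7), (-58, 7), (-56, 6), (-54, 6), (-52, 7), (-50, 9), (-48, 12), (-46, 15), (-44, 18), (-42, 21), (-40, 25), (-38, 27), (-36, 27), (-34, 27), (-32, 27), (-30, 26), (-28, 23), (-26, 20), (-24, 17), (-22, 26), (-20, 30), (-18, 31), (-16, 32), (-14, 34), (-12, 34), (-10, 34), (-8, 34), (-6, 34), (-4, 33), (-2, 31), (0, 29), (2, 24), (4, 20), (6, 23), (8, 25), (10, 26), (12, 26), (14, 27), (16, 26), (18, 25), (20, 24), (22, 25), (24, 32), (26, 35), (28, 38), (30, 40), (32, 40), (34, 41), (36, 42), (38, 42), (40, 42), (42, 42), (44, 42), (46, 41), (48, 40), (50, 39), (52, 38), (54, 36), (56, 34), (58, 30), (60, 36), (62, 37), (64, 37)]
thick -24.1 24.9
thin -30.5 29.0
med -28.3 27.9
chock ridge (array([  0. , -35.1]), array([59.8, 13.2]), 179.9)
in board mm [ -0.3 -81.2] 0.1578 F board [0.4 1.3] -0.4 w 0.839
timer 6.8
jar 6.9
st 6.9
```

View pics/w13.png

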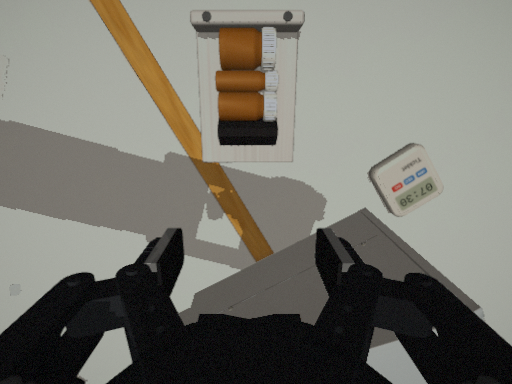

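The row is complete: thick at (248,48), thin at (247,81), medium at (247,106) and the chock flat against it at (248,132). Everything is centred, and the jar, timer and stamp haven't moved. Handing in.

```bash
python3 -c "
from plant import *
print(job_done())"
```

```text
the job is handed in; nothing more can be done
None
```

The job is handed in at about 28 s: thick, thin and medium vials lie in that order against the stop, centred and touching, the chock is flat against the last one, and the jar, timer and stamp were left alone.

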